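Tip the guide pins out of a divided hardware dish

ROBOT

A 6-joint arm with a two-finger parallel gripper is mounted at the origin on the work surface. World frame = base frame: x ahead of the robot, y to its left, z up, the work surface at z = 0. Lengths are in m, angles in rad, forces in N, time in s.
With the tool pointing down it reaches from about 0.35 to 0.775 m from the base axis. Payload 5.5 kg.
Tool frame: the origin (TCP) lies at the very end of the fingers, on their centre line; the grasp point (between the pads) lies env.hold_point_z behind it (env.hold_point_z is the distance from the TCP to the grasp point, in m); z points along the fingers, y is the line along which they close (so a half turn about z gives the same grasp; the last joint's range is limited). The gripper opens to 85 mm and grips with 20 to 120 N. Pads are 22 mm wide; open, the fingers measure 114 mm over their backs; the gripper's body (76 mm by 85 mm) begins 54 mm behind the grasp point. The pads swing forward as they close: fully open they stand 13 mm farther back than shut.
Start: joints at [-1.469, 0.313, 0.046, 1.304, 0, 1.431], TCP at [0.138, -0.558, 0.231] pointing down, gripper open.
Joint ranges: [-2.76, 2.76], [-0.86, 1.69], [-1.03, 1.26], [-2.2, 2.34], [-1.47, 1.5], [-3.14, 3.14]. Speed limits (rad/s): [2.57, 2.57, 3.14, 3.14, 3.14, 3.14].

INTERFACE

Orientations are given as a unit quaternion [w, x, y, z].
In Python, from workcell import env gives the robot as it stands.
- The arm moves only by the tool carry_out, never from a script. Its argument "steps" is a list of rows, each a list of 3 entries, a list of its own where there are three numbers: the turn, a rotation vector about the tool's x, y, z in degrees, then the shift along the tool's x, y, z in cm, then the closure in counts, from 0 (fully open) to 255 (shut). A call has exactly 8 rows; each row is the pose to reach, as a shift and turn from the pose commanded when the call began, along the tool's axes at that moment; what a row does not reach only later rows make up. A row lasts 1/8 s, in which the tool goes at most 62.5 mm and 10.7 degrees, less where a joint would pass 70% of its speed; a pose out of reach is approached as far as the arm can. A call with a gripper value outside its range is refused whole. The fingers move at their own pace and stop on an object; "force" is the grip in N (left out, the last holds). Time passes only in rows, so rows that repeat a pose let the fingers close, or fill a call up. It gives the time, the measured TCP pose, the force, the opening and the grip force at its end, in the units of the state.
- env.get_state(): the state, without advancing time (a new reading comes with each control period).
- env.read_camera(name): name is "scene" or "side" or "wrist"; returns (picture, depth): 384x512x3 uint8, red, green, blue; 384x512 float32, m along the optical axis (not along the pixel's ray), 0 where there is no reading.
- env.get_calibration(name): a dict with "fx", "fy", "cx", "cy" (pixels), "D" ([k1, k2, p1, p2, k3] as OpenCV has them; the pictures are not rectified), "origin" and "orientation" of the camera in the world. Camera axes: x right, y up, looking along -z (the intrinsics and any distortion apply to the point x, -y, -z); pixel columns grow to the right and rows downward; lengths in m; the calibration is good to about 2 mm. A picture is of the moment at which its call begins: read the wrist's pose just before it. get_calibration takes no time and is no camera call; for the wrist camera it gives the pose at the moment of the call.
- env.hand_in(): hands the job in; it is judged then, once.
The state is a dict: "clock": time; "joint_pos": joint angles; "qvel": joint speeds; "tau": joint torques, N m; "tcp_pos": TCP position; "orientation": TCP orientation; "wrist_force": force on the tool from outside, world axes, zero at the start; "ft_torque": the same for the moment, N m; "finger_gap": finger opening in m; "grip_force": force on a finger pad.
Only numpy, scipy, OpenCV 4.12 (cv2) and the standard library are available. Lean on these libraries where they do the work, as an engineer would, in place of code of your own. Each camera call takes 0.05 s, during which the arm holds its last target. There are 200 camera calls.

TASK

Lift the divided dish out of the grey crate (only its bail handle can be reached there) and stand it on the bench. Let go of it, take hold of it afresh by its body - from the bail it only hangs level - and, with its lip low over the steel pan, tip the two round guide pins, and nothing else, into the pan. Then stand the dish level on the bench again with both square bars still in their section and let go, without spilling a bar on the way or pushing the other things on the bench about.

Things in the scene. Friction and masses are not known exactly. Their poses are not given: they have to be found in the camera images.
- dish: Cream plastic dish, two sections side by side: 158 mm (x) by 128 mm (y), rim 50 mm high. Origin: centre of underside, z up. Divider along y at x=0, 6 mm thick, top z=54. Floors at z=12, flat to |x|=41, then two 8 mm walls flare out and up, 40 degrees off vertical, 50 mm along the slope. End walls upright. Pins start in the +x section, bars in the -x one. 0.3 kg; 0.77 kg full, +-15 %.
- rim_pins (a point): Middle of the upper edge of the dish's flared wall on the pins' side (dish x=+76, z=48 mm), dish axes: the lip over which the pins roll out when that side is tipped down far enough (the wall itself is level at 50 degrees of tip).
- rim_bars (a point): Middle of the upper edge of the flared wall on the bars' side (dish x=-76, z=48 mm), dish axes, mid-thickness. From here the 8 mm wall runs 50 mm inward and down along (0.643, 0, -0.766). With the dish on the open bench, fingers tilted 40 degrees can pinch it here, one inside above the bars, one outside. In the crate there is no room for the outer finger (about 12 mm to the crate's wall).
- bail_grip (a point): Middle of the black round hand grip of the dish's steel wire bail: 15 mm in diameter, 66 mm long, lying along dish y. 66 mm from the bail's pivots; with the bail upright it is 110 mm above the dish's underside, over the dish's centre.
- bail (a joint): Swing of the bail about an axis along dish y, 44 mm above the dish's underside, over the divider: 0 upright, positive leaning to dish +x, stops at +-0.6 rad. Light friction (0.025 N m) keeps it where it is left. The full dish hangs level from it, so it is brought over the dish's centre before lifting.
- pin1: One of two round steel guide pins, 18 mm in diameter, 100 mm long, 0.11 kg, blunt nose at one end. Origin at its middle on its axis; its axis is its own y, lying along dish y at the start. It rolls on slopes of some 15 degrees and more.
- pin2: The other round guide pin, the same.
- bar1: One of two square steel bars, 16 x 16 x 100 mm (long axis its own y, along dish y at the start), 0.10 kg, two small holes. Origin at its middle. Slides on slopes of some 30 degrees.
- bar2: The other square bar, the same.
- crate: Low open crate of grey plastic, fixed, 215 (its x) x 199 mm over its rim, 70 mm high, 6 mm walls and floor. Origin: centre of its underside. The dish stands in it at the start, dish axes about parallel to the crate's. It may stand on the left or the right of the bench, turned any way.
- pan: Open rectangular steel pan, fixed, flat flanged rim, inside 172 (its x) x 232 (its y) mm, rim 57 mm above the bench, 260 mm long and 200 mm wide over its flanges, a small loop handle at each end. Origin: centre of its underside, z up. Empty at the start; on the other side of the bench from the crate.
- knife: Bystander: putty knife with black handle, 240 mm long, 18 mm high, flat on the bench near the robot.
- cup: Bystander: white mixing cup, 80 mm wide, 85 mm high, in the middle of the bench beyond the working area.
- tape: Bystander: roll of brown tape, 104 mm wide, 36 mm high.
- roller: Bystander: laminating roller with wooden handle, 210 mm long, 32 mm high.
- sander: Bystander: cork sanding block, 112 x 67 x 36 mm.
- hardener: Bystander: white bottle, 68 mm wide, 150 mm high.
- core: Bystander: pale green foam handle core, 100 x 36 x 26 mm.

How it is judged:
By the outcome, as a careful person would: the job done as asked, in the order asked, and still so for the second after the job is handed in, with the robot touching nothing.
It also fails if it takes over 61 s, if anything falls off the work surface, if the arm or the gripper's body presses on something with over 40 N, if the wrist force passes 120 N, or if a joint passes its speed limit or range.

## Working session

There is one attempt and no reset: what is moved stays moved. The work goes in short steps, Python scripts to look and compute and a tool call to move; the robot and the scene stay as the last step left them, time stands still between calls to the robot, and variables do not carry over. Pictures are saved under pics/ and viewed, at most 10 in all, crops included, and the job is handed in when it is done.

Besides the shell and the picture viewer there is one more tool, called after "Emit:" by a JSON object that holds its "api" and its "payload". carry_out: Moves the arm, as the interface text tells. Its arguments: {"type":"object","properties":{"steps":{"type":"array","items":{"type":"array"}},"force":{"type":"number"}},"required":["steps"]}

```bash
ls; mkdir -p pics
python3 - <<'E'
from workcell import env
import cv2,numpy as np
print(env.hold_point_z, env.get_state())
a=[]
for n in("scene","side"):
    p,d=env.read_camera(n); np.savez(f"{n}0.npz",p=p,d=d); a.append(p)
    c=env.get_calibration(n); print(n,c)
cv2.imwrite("pics/a.png",cv2.cvtColor(cv2.resize(a[0],(800,600)),cv2.COLOR_RGB2BGR))
cv2.imwrite("pics/b.png",cv2.cvtColor(cv2.resize(a[1],(800,600)),cv2.COLOR_RGB2BGR))
E
```

```text
pics
0.0187 {'clock': 0.0, 'joint_pos': array([-1.46858799e+00,  3.13984093e-01,  4.50056664e-02,  1.30359198e+00,
       -1.13982782e-06,  1.43119044e+00]), 'qvel': array([-0.0003424 ,  0.00082696, -0.00010999,  0.00049831, -0.00185944,
        0.00139708]), 'tau': array([-4.97424971e-04, -4.80624747e+01,  2.98533458e+01,  1.93599978e-02,
       -1.43660513e-04,  8.02931993e-06]), 'tcp_pos': array([ 0.13762815, -0.55777697,  0.23042905]), 'orientation': array([-8.86893769e-04,  9.92699244e-01,  1.20612700e-01,  1.60157453e-05]), 'wrist_force': array([-0.52908113, -0.296314  ,  0.22996457]), 'ft_torque': array([ 0.03695116, -0.0341689 , -0.01972109]), 'grip_force': 0.0, 'finger_gap': 0.08504379929803507}
scene {'fx': 466.48469364973846, 'fy': 466.48469364973846, 'cx': 258.37402500660073, 'cy': 194.69345359242868, 'D': array([-0.11412257,  0.        ,  0.        ,  0.        ,  0.        ]), 'origin': array([ 1.39961081, -0.57194711,  1.59429871]), 'orientation': array([0.84914042, 0.2696882 , 0.14229371, 0.43125552])}
side {'fx': 404.4238199801851, 'fy': 404.4238199801851, 'cx': 257.10566956058176, 'cy': 188.38947646195984, 'D': array([-0.06888167,  0.        ,  0.        ,  0.        ,  0.        ]), 'origin': array([-0.09757637,  0.91590369,  0.95109958]), 'orientation': array([-0.26435596, -0.1386985 ,  0.42032318,  0.85685884])}
```

View pics/a.png

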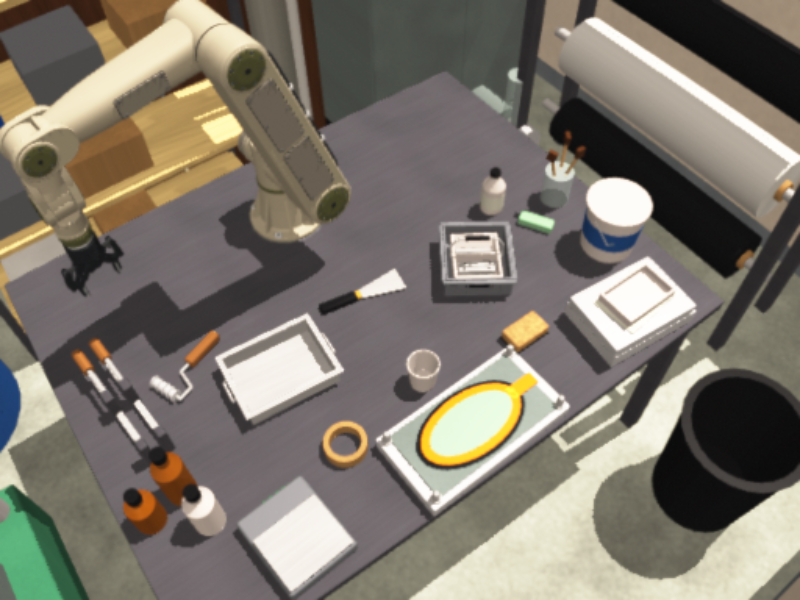

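View pics/b.png

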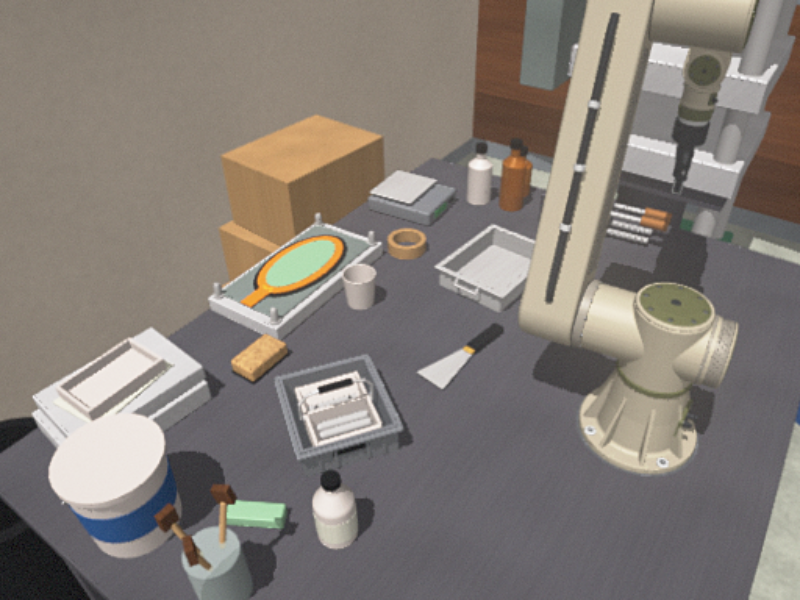

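The crate, with the dish inside, is on the robot's left: about (477,258) in the scene view and (338,410) in the side view. The pan is on the right at about (280,367) in the scene view. I'll measure both from the depth images.

```bash
cat > h.py <<'E'
import numpy as np,cv2
from scipy.spatial.transform import Rotation as R
from workcell import env
def rot(q): return R.from_quat(q,scalar_first=True)
def cloud(p,d,c):
    v,u=np.mgrid[:384,:512]
    K=np.array([[c["fx"],0,c["cx"]],[0,c["fy"],c["cy"]],[0,0,1]])
    n=cv2.undistortPoints(np.stack([u,v],-1).reshape(-1,1,2).astype(float),K,c["D"]).reshape(384,512,2)
    P=np.stack([n[...,0]*d,-n[...,1]*d,-d],-1)
    W=P@rot(c["orientation"]).as_matrix().T+c["origin"]
    W[d<=0]=np.nan
    return W
def box(P):
    (c,s,a)=cv2.minAreaRect((P[:,:2]*1000).astype(np.float32)); return np.round(c,1),np.round(s,1),round(a,1)
E
python3 - <<'E'
from h import *
pics=[]
for n in("scene","side"):
    z=np.load(n+"0.npz");p,d=z["p"],z["d"];W=cloud(p,d,env.get_calibration(n))
    hsv=cv2.cvtColor(p,cv2.COLOR_RGB2HSV).astype(int)
    if n=="scene": cc=(477*.64,258*.64);pc=(280*.64,367*.64)
    else: cc=(338*.64,410*.64);pc=(493*.64,268*.64)
    for nm,c0 in(("crate",cc),("pan",pc)):
        x,y=map(int,c0); w=W[y-6:y+6,x-6:x+6]; m0=np.nanmedian(w.reshape(-1,3),0); print(n,nm,m0)
        near=np.hypot(W[...,0]-m0[0],W[...,1]-m0[1])<.2
        lo,hi=(.062,.08) if nm=="crate" else (.052,.063)
        m=(near&(W[...,2]>lo)&(W[...,2]<hi)).astype(np.uint8)
        k,l,s,_=cv2.connectedComponentsWithStats(m,connectivity=8)
        for i in np.argsort(-s[1:,4])[:3]+1: print("  rim",s[i,4],box(W[l==i]))
        if nm=="crate":
            g=near&(W[...,2]>.085)&(W[...,2]<.14)
            print("  high pts",g.sum());dk=g&(p.max(-1)<70); P=W[dk]; print("  dark",len(P),np.nanmean(P,0) if len(P) else 0, box(P) if len(P)>3 else 0)
            pics.append(cv2.resize(p[y-45:y+45,x-55:x+55],(700//2*1,286),interpolation=cv2.INTER_CUBIC))
cv2.imwrite("pics/c.png",cv2.cvtColor(np.hstack(pics),cv2.COLOR_RGB2BGR))
E
```

```text
scene crate [0.48566277 0.32040915 0.03798386]
  rim 596 (array([485.4, 319.1]), array([201.5, 223.5]), 53.5)
  rim 8 (array([512.1, 366.7]), array([11.3, 21.1]), 12.7)
  rim 7 (array([523.8, 372.4]), array([ 5.4, 15.6]), 21.0)
  high pts 100
  dark 15 [0.48028491 0.31889913 0.12107921] (array([480.4, 320.5]), array([55.9,  9.8]), 60.9)
scene pan [ 0.44017049 -0.28427043  0.00701595]
  rim 651 (array([ 464.8, -293.9]), array([263.7, 206.4]), 85.0)
side crate [0.48562882 0.31541114 0.03854911]
  rim 1189 (array([485.5, 319.9]), array([200.2, 219.3]), 54.3)
  rim 10 (array([522.3, 378.7]), array([4.7, 7.6]), 59.2)
  rim 9 (array([442.9, 263.1]), array([2.5, 5.6]), 82.1)
  high pts 185
  dark 68 [0.47732138 0.32449478 0.12070689] (array([477.4, 324.4]), array([59.5, 10.4]), 58.4)
side pan [ 0.49256767 -0.32057236  0.00384444]
  rim 420 (array([ 468.5, -294.3]), array([267.3, 200.5]), 85.4)
```

View pics/c.png

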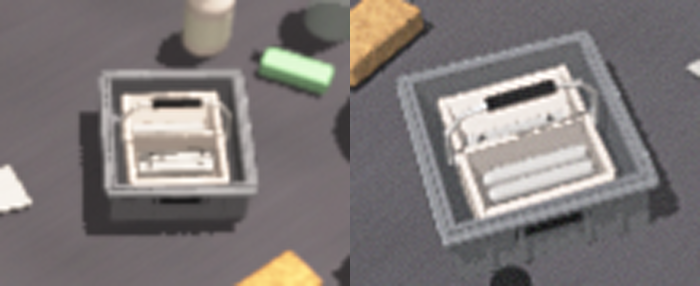

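The section at about 144° (towards the side camera) holds the smooth round pins. The −36° section holds the bars with holes, which show in the scene crop. The black grip leans slightly. Next I'll map the free bench space.

Run:
```python
from h import *
H=np.zeros((220,160),np.uint8)  # 5mm cells, x 0.1..0.9, y -.55...55
for n in("scene","side"):
    z=np.load(n+"0.npz");W=cloud(z["p"],z["d"],env.get_calibration(n))
    q=W.reshape(-1,3);m=(q[:,2]>.008)&(q[:,2]<.2);q=q[m]
    i=((q[:,1]+.55)/.005).astype(int);j=((q[:,0]-.1)/.005).astype(int)
    k=(i>=0)&(i<220)&(j>=0)&(j<160)
    np.add.at(H,(i[k],j[k]),1)
    # cream dish rim in crate
    p=z["p"].astype(int); c=np.array([.4855,.3195])
    u=np.array([np.cos(np.deg2rad(144)),np.sin(np.deg2rad(144))]);v=np.array([-u[1],u[0]])
    L=(W[...,:2]-c)@np.stack([u,v],1)
    m=(abs(L)<.1).all(-1)&(p[...,0]-p[...,2]>8)&(p.min(-1)>110)&(W[...,2]>.045)&(W[...,2]<.068)
    P=W[m]; print(n,len(P),box(P),np.percentile(L[m],[1,99],axis=0))
    P=P[P[:,2]>.03]
k,l,s,c=cv2.connectedComponentsWithStats(cv2.dilate((H>0).astype(np.uint8),np.ones((3,3))))
for a in s[1:]:
    if a[4]>20: print("x %.3f..%.3f y %.3f..%.3f n%d"%(.1+a[0]*.005,.1+(a[0]+a[2])*.005,-.55+a[1]*.005,-.55+(a[1]+a[3])*.005,a[4]))
```

```text
scene 327 (array([487.7, 315.6]), array([140.9, 179.9]), 59.5) [[-0.08482597 -0.06484608]
 [ 0.08424167  0.0684129 ]]
side 564 (array([488.3, 314.3]), array([131.9, 165.7]), 55.7) [[-0.07819887 -0.06372065]
 [ 0.07650305  0.06717534]]
x 0.100..0.240 y -0.550..-0.475 n211
x 0.100..0.900 y -0.550..0.550 n26008
x 0.535..0.560 y -0.550..-0.520 n23
x 0.640..0.685 y -0.550..-0.495 n53
x 0.675..0.730 y -0.550..-0.515 n48
x 0.100..0.165 y -0.495..-0.370 n148
x 0.810..0.870 y 0.225..0.275 n76
x 0.875..0.900 y 0.230..0.270 n23
x 0.100..0.140 y 0.440..0.475 n30
x 0.100..0.150 y 0.480..0.535 n56
```

Run:
```python
from h import *
for n in("scene","side"):
    H=np.zeros((220,160),np.uint8)
    z=np.load(n+"0.npz");W=cloud(z["p"],z["d"],env.get_calibration(n))
    p=z["p"].astype(int)
    q=W.reshape(-1,3);m=(q[:,2]>.02)&(q[:,2]<.2);q=q[m]
    i=((q[:,1]+.55)/.005).astype(int);j=((q[:,0]-.1)/.005).astype(int)
    k=(i>=0)&(i<220)&(j>=0)&(j<160)
    H[i[k],j[k]]=1
    k,l,s,c=cv2.connectedComponentsWithStats(cv2.dilate(H,np.ones((3,3))))
    print(n)
    for a in s[1:]:
        if a[4]>40: print("x %.3f..%.3f y %.3f..%.3f n%d"%(.1+a[0]*.005,.1+(a[0]+a[2])*.005,-.55+a[1]*.005,-.55+(a[1]+a[3])*.005,a[4]))
W0=W
z=np.load("scene0.npz");W=cloud(z["p"],z["d"],env.get_calibration("scene"))
for nm,(x,y) in dict(knifetip=(397,278),knifeend=(322,306),cup=(423,365),tape=(345,443),roller=(165,390)).items(): print(nm,W[int(y*.64),int(x*.64)])
```

```text
scene
x 0.250..0.395 y -0.550..-0.360 n357
x 0.730..0.900 y -0.550..-0.380 n1088
x 0.345..0.585 y -0.445..-0.145 n1110
x 0.665..0.790 y -0.330..-0.215 n352
x 0.700..0.900 y -0.220..0.340 n2934
x 0.345..0.400 y -0.120..0.015 n199
x 0.640..0.740 y -0.065..0.030 n221
x 0.230..0.255 y -0.035..0.075 n96
x 0.390..0.430 y 0.050..0.095 n43
x 0.335..0.635 y 0.170..0.470 n1888
x 0.735..0.900 y 0.380..0.550 n968
x 0.305..0.385 y 0.455..0.540 n198
x 0.420..0.495 y 0.515..0.550 n81
side
x 0.730..0.900 y -0.550..-0.370 n1140
x 0.365..0.585 y -0.440..-0.140 n883
x 0.665..0.900 y -0.330..0.340 n3351
x 0.340..0.380 y -0.100..-0.035 n79
x 0.640..0.740 y -0.065..0.030 n234
x 0.100..0.245 y 0.040..0.090 n154
x 0.335..0.635 y 0.170..0.470 n1908
x 0.735..0.900 y 0.385..0.550 n950
x 0.295..0.375 y 0.465..0.545 n194
x 0.415..0.490 y 0.520..0.550 n68
knifetip [0.38876489 0.12110793 0.00800909]
knifeend [ 0.35225808 -0.09864015  0.01635011]
cup [0.65886463 0.004619   0.02051597]
tape [ 0.71634075 -0.2688784   0.0088357 ]
roller [ 0.34526236 -0.55702406  0.02984557]
```

```bash
cat >> h.py <<'E'
from scipy.spatial.transform import Slerp
def down(a):
    a=np.deg2rad(a);c,s=np.cos(a),np.sin(a)
    return R.from_matrix(np.array([[c,s,0],[s,-c,0],[0,0,-1]]))
def rows(wps,start=None,g=0):
    """wps: list of (pos,R,nrows,closure); prints rows, in calls of 8, each relative to the pose at its call's start"""
    s=env.get_state()
    p,r=(s["tcp_pos"],rot(s["orientation"])) if start is None else start
    seq=[]
    for q,r2,n,cl in wps:
        sl=Slerp([0,1],R.concatenate([r,r2]))
        for k in range(1,n+1): seq.append((p+(np.array(q)-p)*k/n,sl(k/n),cl))
        p,r=np.array(q),r2
    while len(seq)%8: seq.append(seq[-1])
    b=(s["tcp_pos"],rot(s["orientation"])) if start is None else start
    import json
    for i in range(0,len(seq),8):
        out=[[np.round((b[1].inv()*x[1]).as_rotvec(degrees=True),1).tolist(),np.round(b[1].inv().apply(x[0]-b[0])*100,1).tolist(),x[2]] for x in seq[i:i+8]]
        print(json.dumps(out).replace(" ","").replace("-0.0,","0,"))
        b=seq[i+7][:2]
E
python3 - <<'E'
from h import *
rows([([.42,-.3,.27],down(20),7,0),([.48,0,.28],down(35),5,0),([.486,.316,.27],down(55),8,0)])
E
```

```text
[[[0,0,-0.9],[4.8,-2.6,-0.6],0],[[0,0,-1.8],[9.6,-5.2,-1.1],0],[[0,0,-2.6],[14.4,-7.8,-1.7],0],[[-0.1,0,-3.5],[19.2,-10.4,-2.2],0],[[-0.1,0,-4.4],[24.0,-13.1,-2.8],0],[[-0.1,0,-5.3],[28.8,-15.7,-3.4],0],[[-0.1,0,-6.1],[33.6,-18.3,-3.9],0],[[-0.1,0,-9.1],[36.2,-23.8,-4.1],0]]
[[[0.0,0.0,-3.0],[3.4,-5.1,-0.2],0],[[0.0,0.0,-6.0],[6.9,-10.1,-0.4],0],[[0.0,0.0,-9.0],[10.3,-15.2,-0.6],0],[[0.0,0.0,-12.0],[13.8,-20.2,-0.8],0],[[0.0,0.0,-14.5],[15.4,-23.8,-0.7],0],[[0.0,0.0,-17.0],[17.0,-27.4,-0.6],0],[[0.0,0.0,-19.5],[18.6,-31.0,-0.4],0],[[0.0,0.0,-22.0],[20.2,-34.6,-0.3],0]]
[[[0.0,0.0,-2.5],[2.8,-2.7,0.1],0],[[0.0,0.0,-5.0],[5.7,-5.5,0.3],0],[[0.0,0.0,-7.5],[8.5,-8.2,0.4],0],[[0.0,0.0,-10.0],[11.4,-11.0,0.5],0],[[0.0,0.0,-10.0],[11.4,-11.0,0.5],0],[[0.0,0.0,-10.0],[11.4,-11.0,0.5],0],[[0.0,0.0,-10.0],[11.4,-11.0,0.5],0],[[0.0,0.0,-10.0],[11.4,-11.0,0.5],0]]
```

Emit:
{"api": "carry_out", "payload": {"steps": [[[0, 0, -1], [6, -3, -1], 0], [[0, 0, -2], [12, -6.5, -1.5], 0], [[0, 0, -3], [18, -10, -2], 0], [[0, 0, -4], [24, -13, -3], 0], [[0, 0, -5], [29, -16, -3.5], 0], [[0, 0, -6], [33.6, -18.5, -4], 0], [[0, 0, -8], [36, -24, -4], 0], [[0, 0, -9], [38.5, -29.5, -4], 0]]}}

```text
clock: 1.1
tcp_pos: [0.4406, -0.182, 0.2708]
orientation: [-0.0, 0.98, 0.199, -0.0]
wrist_force: [1.1, -0.4, -0.5]
finger_gap: 0.0854
grip_force: 0.0
```

Run:
```python
from h import *
s=env.get_state();print(s["tcp_pos"],s["clock"])
rows([([.486,.316,.25],down(55),8,0)])
```

```text
[ 0.44064328 -0.18202861  0.27079117] 1.1
[[[0,0.0,-4.0],[2.9,-5.5,0.3],0],[[0,0.0,-8.0],[5.9,-11.0,0.5],0],[[0,0.0,-12.0],[8.8,-16.5,0.8],0],[[0,0.0,-16.0],[11.8,-22.1,1.0],0],[[0,0.0,-20.1],[14.7,-27.6,1.3],0],[[0,0.0,-24.1],[17.7,-33.1,1.6],0],[[0,0.0,-28.1],[20.6,-38.6,1.8],0],[[0,0.0,-32.1],[23.6,-44.1,2.1],0]]
```

Emit:
{"api": "carry_out", "payload": {"steps": [[[0, 0, -4], [3, -5.5, 0], 0], [[0, 0, -8], [6, -11, 0], 0], [[0, 0, -12], [9, -16.5, 0.5], 0], [[0, 0, -16], [12, -22, 1], 0], [[0, 0, -20], [14.7, -27.6, 1.3], 0], [[0, 0, -24], [17.7, -33, 1.6], 0], [[0, 0, -28], [20.6, -38.6, 1.8], 0], [[0, 0, -32], [23.5, -44, 2], 0]]}}

```text
clock: 2.1
tcp_pos: [0.4853, 0.3148, 0.2508]
orientation: [0.0, 0.887, 0.462, -0.0]
wrist_force: [1.8, -0.5, -0.1]
finger_gap: 0.0854
grip_force: 0.0
```

Run:
```python
from h import *
env.read_camera("wrist");env.read_camera("wrist");env.read_camera("wrist")
s=env.get_state();c=env.get_calibration("wrist")
p,d=env.read_camera("wrist");np.savez("w1.npz",p=p,d=d)
print(s["tcp_pos"],s["joint_pos"],s["qvel"].max(),c["origin"],c["orientation"])
W=cloud(p,d,c);np.save("w1W.npy",W)
dk=(p.max(-1)<60)&(W[...,2]>.1)&(W[...,2]<.14);P=W[dk];print("grip",len(P),P.mean(0) if len(P) else 0,box(P) if len(P)>5 else 0)
cv2.imwrite("pics/d.png",cv2.cvtColor(p,cv2.COLOR_RGB2BGR))
```

```text
[0.48482158 0.31554104 0.24969213] [4.38194431e-01 3.17967430e-01 9.74505761e-02 1.35242755e+00
 5.38843467e-05 2.61750074e+00] 0.012150102199624088 [0.52588863 0.3743231  0.39171206] [ 0.94419277 -0.13651259  0.04311696 -0.29665678]
grip 982 [0.48104176 0.32207183 0.12117628] (array([480.3, 321.1]), array([65.2, 13.9]), 56.4)
```

View pics/d.png

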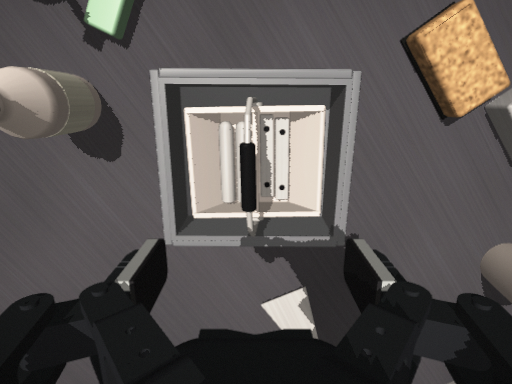

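The wrist view confirms it: the round pins are on the left (230,165), the holed bars are on the right (275,155), and the black grip is at (248,178), leaning to the pins' side. Now I'll get the dish centre.

Run:
```python
from h import *
W=np.load("w1W.npy");p=np.load("w1.npz")["p"].astype(int)
m=(p.min(-1)>120)&(W[...,2]>.05)&(W[...,2]<.064);m[:95]=0;m[225:]=0;m[:,:178]=0;m[:,335:]=0
P=W[m];print(m.sum(),box(P),np.median(P[:,2]))
for q in((227,165),(281,160),(259,160),(155,160),(355,160)): print(q,W[q[1],q[0]])
s=env.get_state();print(s["tcp_pos"],s["clock"])
g=W[(p.max(-1)<60)&(W[...,2]>.1)&(W[...,2]<.14)]
print(np.percentile(g[:,2],[5,50,95,99]))
```

```text
3444 (array([486.1, 316.5]), array([136.1, 156. ]), 56.1) 0.05471331959332379
(227, 165) [0.45476134 0.33199331 0.03527198]
(281, 160) [0.51164256 0.29930882 0.03314304]
(259, 160) [0.4882093  0.31192735 0.01743252]
(155, 160) [ 0.37298997  0.38766235 -0.00173325]
(355, 160) [ 5.90574951e-01  2.36246406e-01 -5.56893740e-04]
[0.48493092 0.31387634 0.25009804] 2.3
[0.11830463 0.12144324 0.12314627 0.12375163]
```

Run:
```python
from h import *
rows([([.486,.3165,.0975],down(56),4,0)])
```

```text
[[[0,0.0,-0.3],[0.1,0,3.8],0],[[0,0.1,-0.5],[0.2,0,7.6],0],[[0,0.1,-0.8],[0.2,0,11.4],0],[[0,0.1,-1.0],[0.3,-0.1,15.3],0],[[0,0.1,-1.0],[0.3,-0.1,15.3],0],[[0,0.1,-1.0],[0.3,-0.1,15.3],0],[[0,0.1,-1.0],[0.3,-0.1,15.3],0],[[0,0.1,-1.0],[0.3,-0.1,15.3],0]]
```

Emit:
{"api": "carry_out", "payload": {"steps": [[[0, 0, 0], [0, 0, 4], 0], [[0, 0, -1], [0.1, 0, 8], 0], [[0, 0, -1], [0.2, 0, 12], 0], [[0, 0, -1], [0.2, 0, 15.3], 0], [[0, 0, -1], [0.2, 0, 15.3], 100], [[0, 0, -1], [0.2, 0, 15.3], 255], [[0, 0, -1], [0.2, 0, 15.3], 255], [[0, 0, -1], [0.2, 0, 15.3], 255]], "force": 80}}

```text
clock: 3.3
tcp_pos: [0.4877, 0.3148, 0.0999]
orientation: [0.0, 0.884, 0.468, 0.001]
wrist_force: [-1.2, -1.4, 16.4]
finger_gap: 0.0128
grip_force: 68.1
```

Emit:
{"api": "carry_out", "payload": {"steps": [[[0, 0, 0], [0, 0, 0], 255], [[0, 0, 0], [0, 0, 0], 255], [[0, 0, 0], [0, 0, -1], 255], [[0, 0, 0], [0, 0, -2], 255], [[0, 0, 0], [0, 0, -3], 255], [[0, 0, 0], [0, 0, -4.5], 255], [[0, 0, 0], [0, 0, -6], 255], [[0, 0, 0], [0, 0, -7], 255]]}}

```text
clock: 4.3
tcp_pos: [0.4873, 0.3146, 0.1698]
orientation: [0.0, 0.884, 0.468, 0.001]
wrist_force: [-1.0, 0.2, -8.8]
finger_gap: 0.0123
grip_force: 78.2
```

Run:
```python
from h import *
a=[]
for n in("wrist","side"):
    p,d=env.read_camera(n);a.append(p)
np.set_printoptions(precision=3,suppress=True)
s=env.get_state();print(s)
cv2.imwrite("pics/e.png",cv2.cvtColor(np.hstack([cv2.resize(a[0],(400,300)),cv2.resize(a[1][150:350,120:387],(400,300))]),cv2.COLOR_RGB2BGR))
```

```text
{'clock': 4.4, 'joint_pos': array([ 0.435,  0.345, -0.06 ,  1.163, -0.   ,  2.602]), 'qvel': array([-0.001,  0.017, -0.03 , -0.026,  0.002,  0.001]), 'tau': array([  0.013, -53.378,  31.888,   0.49 ,   0.005,  -0.002]), 'tcp_pos': array([0.488, 0.315, 0.17 ]), 'orientation': array([0.   , 0.884, 0.468, 0.001]), 'wrist_force': array([-0.365,  0.332, -7.816]), 'ft_torque': array([ 0.085, -0.1  , -0.022]), 'grip_force': 78.35912704467773, 'finger_gap': 0.01271027615009648}
```

View pics/e.png

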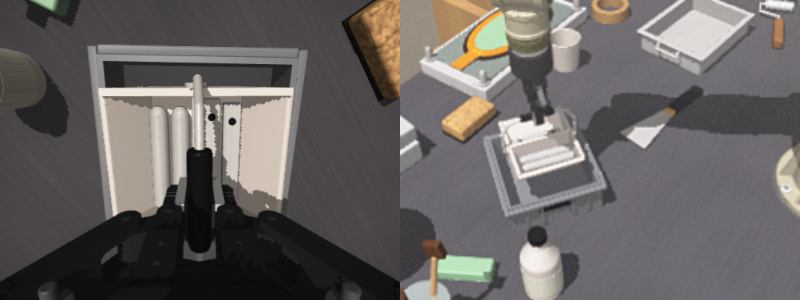

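The dish is hanging level from the upright bail with its contents in place, and the force of about 8 N matches the full weight. I'll carry it to (0.53, −0.03) and turn it so the pins' side faces the pan.

Run:
```python
from h import *
rows([([.49,.30,.22],down(60),4,255),([.51,.15,.22],down(113),8,255),([.53,-.03,.2],down(175),10,255),([.53,-.03,.115],down(175),8,255)])
```

```text
[[[0.0,0,-1.0],[-0.3,0.3,-1.2],255],[[0.0,-0.1,-2.1],[-0.5,0.5,-2.5],255],[[0.1,-0.1,-3.1],[-0.8,0.8,-3.7],255],[[0.1,-0.1,-4.1],[-1.1,1.0,-5.0],255],[[0.1,-0.1,-10.8],[-2.5,2.3,-5.0],255],[[0.1,-0.1,-17.4],[-3.9,3.5,-5.0],255],[[0.1,-0.1,-24.0],[-5.3,4.8,-5.0],255],[[0.1,-0.1,-30.6],[-6.7,6.1,-5.0],255]]
[[[0.0,0.0,-6.6],[-1.9,0.4,0.0],255],[[0.0,0.0,-13.2],[-3.7,0.7,0.0],255],[[0.0,0.0,-19.9],[-5.6,1.1,0.0],255],[[0.0,0.0,-26.5],[-7.4,1.5,0.0],255],[[0.0,0.0,-32.7],[-9.2,1.8,0.2],255],[[0.0,0.0,-38.9],[-11.0,2.1,0.4],255],[[0.0,0.0,-45.1],[-12.8,2.4,0.6],255],[[0.0,0.0,-51.3],[-14.6,2.7,0.8],255]]
[[[0.0,0.0,-6.2],[-1.4,-1.2,0.2],255],[[0.0,0.0,-12.4],[-2.7,-2.4,0.4],255],[[0.0,0.0,-18.6],[-4.1,-3.6,0.6],255],[[0.0,0.0,-24.8],[-5.4,-4.8,0.8],255],[[0.0,0.0,-31.0],[-6.8,-6.0,1.0],255],[[0.0,0.0,-37.2],[-8.1,-7.2,1.2],255],[[0.0,0.0,-37.2],[-8.1,-7.2,2.3],255],[[0.0,0.0,-37.2],[-8.1,-7.2,3.3],255]]
[[[0.0,0.0,0.0],[0.0,0.0,1.1],255],[[0.0,0.0,0.0],[0.0,0.0,2.1],255],[[0.0,0.0,0.0],[0.0,0.0,3.2],255],[[0.0,0.0,0.0],[0.0,0.0,4.3],255],[[0.0,0.0,0.0],[0.0,0.0,5.3],255],[[0.0,0.0,0.0],[0.0,0.0,6.4],255],[[0.0,0.0,0.0],[0.0,0.0,6.4],255],[[0.0,0.0,0.0],[0.0,0.0,6.4],255]]
```

Emit:
{"api": "carry_out", "payload": {"steps": [[[0, 0, -1], [0, 0, -1.2], 255], [[0, 0, -2], [-0.3, 0.3, -2.5], 255], [[0, 0, -3], [-0.8, 0.8, -3.7], 255], [[0, 0, -5], [-1.5, 1.4, -5], 255], [[0, 0, -10], [-2.5, 2.3, -5], 255], [[0, 0, -16], [-3.9, 3.5, -5], 255], [[0, 0, -23], [-5.3, 4.8, -5], 255], [[0, 0, -30.5], [-6.7, 6.1, -5], 255]]}}

```text
clock: 5.4
tcp_pos: [0.5, 0.2237, 0.219]
orientation: [0.0, 0.728, 0.686, 0.0]
wrist_force: [-0.2, -0.8, -7.6]
finger_gap: 0.0125
grip_force: 78.5
```

Emit:
{"api": "carry_out", "payload": {"steps": [[[0, 0, -6.6], [-1.9, 0.4, 0], 255], [[0, 0, -13.2], [-3.7, 0.7, 0], 255], [[0, 0, -20], [-5.6, 1.1, 0], 255], [[0, 0, -26.5], [-7.4, 1.5, 0], 255], [[0, 0, -32.7], [-9.2, 1.8, 0], 255], [[0, 0, -39], [-11, 2.1, 0.4], 255], [[0, 0, -45], [-12.8, 2.4, 0.6], 255], [[0, 0, -51], [-14.6, 2.7, 0.8], 255]]}}

```text
clock: 6.4
tcp_pos: [0.5175, 0.0762, 0.211]
orientation: [0.0, 0.362, 0.932, 0.0]
wrist_force: [0.8, -0.5, -7.9]
finger_gap: 0.0123
grip_force: 78.5
```

Emit:
{"api": "carry_out", "payload": {"steps": [[[0, 0, -6.2], [-1.4, -1.2, 0.2], 255], [[0, 0, -12.4], [-2.7, -2.4, 0.4], 255], [[0, 0, -18.5], [-4.1, -3.6, 0.6], 255], [[0, 0, -25], [-5.4, -4.8, 0.8], 255], [[0, 0, -31], [-6.8, -6, 1], 255], [[0, 0, -36], [-7.8, -6.9, 1.2], 255], [[0, 0, -37.5], [-8.1, -7.2, 1.5], 255], [[0, 0, -37.5], [-8.1, -7.2, 2], 255]]}}

```text
clock: 7.4
tcp_pos: [0.5282, -0.0308, 0.1905]
orientation: [0.0, 0.046, 0.999, 0.0]
wrist_force: [-0.4, 0.7, -7.3]
finger_gap: 0.0123
grip_force: 78.5
```

Run:
```python
from h import *
p,d=env.read_camera("side")
W=cloud(p,d,env.get_calibration("side")); q=p.astype(int)
s=env.get_state();print(s["tcp_pos"],s["wrist_force"],s["clock"],s["joint_pos"])
m=(abs(W[...,0]-.53)<.12)&(abs(W[...,1]+.03)<.12)&(q.min(-1)>100)&(W[...,2]>.06)
P=W[m];print(np.percentile(P[:,2],[1,10,50,90,99]),box(P))
rows([(s["tcp_pos"]*[0,0,0]+[.53,-.03,.1],down(175),8,255)])
cv2.imwrite("pics/f.png",cv2.cvtColor(cv2.resize(p[80:320,160:480],(800,600)),cv2.COLOR_RGB2BGR))
```

```text
[ 0.52774423 -0.03031213  0.18953635] [-0.60281654 -0.43535537 -7.96485402] 7.45 [-2.09481705e-01  2.40695597e-01 -1.54946424e-01  1.17602270e+00
  3.21463930e-04 -1.18648918e-01]
[0.10386191 0.12486519 0.51219666 0.67477298 0.69752467] (array([529.4, -32.2]), array([159.7, 240.2]), 88.9)
[[[0.0,0,-0.0],[0,0.0,1.1],255],[[0.0,0,-0.1],[-0.1,0.0,2.2],255],[[0.0,0,-0.1],[-0.1,0.0,3.4],255],[[0.0,0,-0.1],[-0.1,0.0,4.5],255],[[0.0,0,-0.1],[-0.1,0.0,5.6],255],[[0.0,0,-0.2],[-0.2,0.0,6.7],255],[[0.0,0,-0.2],[-0.2,0.0,7.8],255],[[0.0,0,-0.2],[-0.2,0.0,9.0],255]]
```

View pics/f.png

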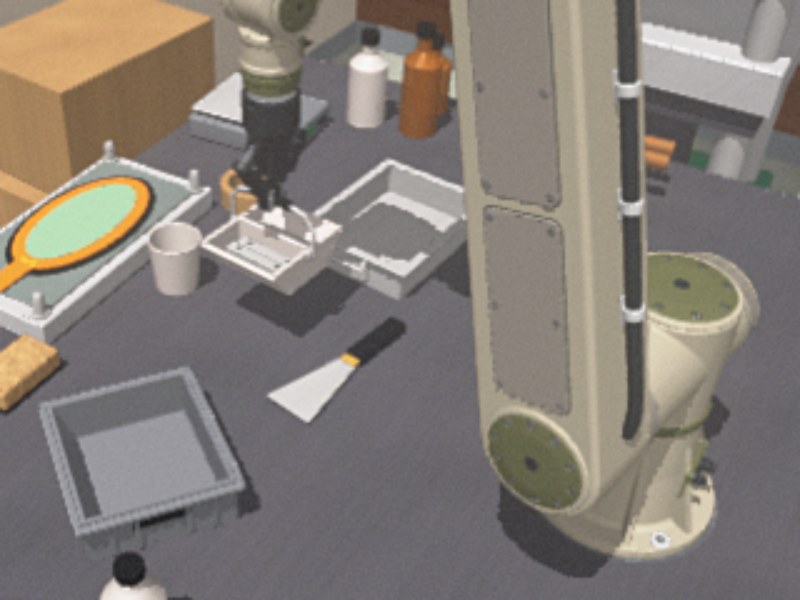

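Emit:
{"api": "carry_out", "payload": {"steps": [[[0, 0, 0], [0, 0, 1.5], 255], [[0, 0, 0], [0, 0, 3], 255], [[0, 0, 0], [0, 0, 4.5], 255], [[0, 0, 0], [0, 0, 6], 255], [[0, 0, 0], [0, 0, 7.5], 255], [[0, 0, 0], [0, 0, 8.5], 255], [[0, 0, 0], [0, 0, 9], 255], [[0, 0, 0], [0, 0, 9.2], 255]]}}

```text
clock: 8.45
tcp_pos: [0.5283, -0.0306, 0.0982]
orientation: [0.0, 0.045, 0.999, -0.0]
wrist_force: [-0.0, 0.2, -6.9]
finger_gap: 0.0124
grip_force: 78.4
```

Emit:
{"api": "carry_out", "payload": {"steps": [[[0, 0, 0], [0, 0, 0.1], 255], [[0, 0, 0], [0, 0, 0.2], 255], [[0, 0, 0], [0, 0, 0.3], 255], [[0, 0, 0], [0, 0, 0.4], 255], [[0, 0, 0], [0, 0, 0.45], 255], [[0, 0, 0], [0, 0, 0.5], 255], [[0, 0, 0], [0, 0, 0.5], 255], [[0, 0, 0], [0, 0, 0.5], 255]]}}

```text
clock: 9.45
tcp_pos: [0.5286, -0.0305, 0.094]
orientation: [0.001, 0.045, 0.999, -0.0]
wrist_force: [-1.1, 1.8, 3.1]
finger_gap: 0.0124
grip_force: 79.7
```

Emit:
{"api": "carry_out", "payload": {"steps": [[[0, 0, 0], [0, 0, 0], 200], [[0, 0, 0], [0, 0, 0], 150], [[0, 0, 0], [0, 0, 0], 100], [[0, 0, 0], [0, 0, 0], 100], [[0, 0, 0], [0, 0, -4], 100], [[0, 0, 0], [0, 0, -9], 100], [[0, 0, 0], [0, 0, -14], 100], [[0, 0, 0], [0, 0, -15], 100]]}}

```text
clock: 10.45
tcp_pos: [0.5301, -0.031, 0.2472]
orientation: [0.003, 0.045, 0.999, -0.001]
wrist_force: [0.3, -0.4, -0.4]
finger_gap: 0.0517
grip_force: 0.0
```

Run:
```python
from h import *
env.read_camera("wrist")
c=env.get_calibration("wrist");p,d=env.read_camera("wrist");W=cloud(p,d,c);np.savez("w2.npz",p=p,W=W)
s=env.get_state();print(s["tcp_pos"],s["finger_gap"],s["wrist_force"],s["clock"])
q=p.astype(int)
m=(q.min(-1)>110)&(W[...,2]>.042)&(W[...,2]<.058)&(abs(W[...,0]-.53)<.11)&(abs(W[...,1]+.03)<.11)
P=W[m];print(m.sum(),box(P),np.median(P[:,2]))
g=(q.max(-1)<60)&(W[...,2]>.08)&(W[...,2]<.13)&(abs(W[...,0]-.53)<.08)&(abs(W[...,1]+.03)<.08);P=W[g]; print(len(P),P.mean(0),box(P))
cv2.imwrite("pics/g.png",cv2.cvtColor(p,cv2.COLOR_RGB2BGR))
```

```text
[ 0.52899886 -0.03074917  0.24452242] 0.05190897482931328 [ 0.55520803  0.73710477 -0.57688937] 10.55
3522 (array([527.9, -33. ]), array([156.2, 136.8]), 85.1) 0.048305501573470605
963 [ 0.52554074 -0.03062755  0.11538672] (array([527.5, -30.7]), array([14.1, 65.3]), 86.2)
```

View pics/g.png

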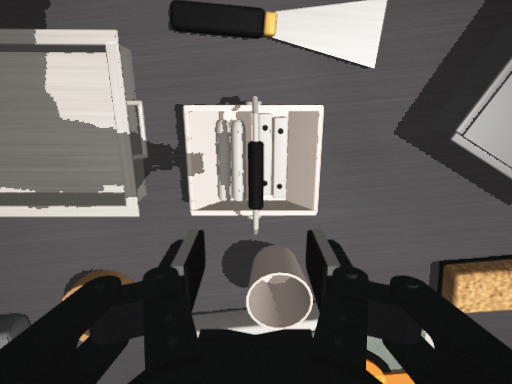

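The dish stands at (527.9, −33.0) mm with its +x at 265°, bars and pins still in their sections. The wrist view puts the dish at px 185–322, with the bars at 265–285. Next is the approach to the rim on the bars' side.

```bash
cat >> h.py <<'E'
C=np.array([.5279,-.033]);PSI=np.deg2rad(265.1)
def Rt(th,psi=PSI):
    "tool gripping rim_bars with dish tipped th deg, +x side down"
    t=np.deg2rad(th);ux=np.array([np.cos(psi),np.sin(psi),0]);uz=np.array([0,0,1.])
    f=lambda x,z:(x*np.cos(t)+z*np.sin(t))*ux+(-x*np.sin(t)+z*np.cos(t))*uz
    z=f(.643,-.766);y=-f(.766,.643);return R.from_matrix(np.stack([np.cross(y,z),y,z],1)),f
def W2(x,z,C=C,psi=PSI): return np.array([C[0]+x*np.cos(psi),C[1]+x*np.sin(psi),z])
E
python3 - <<'E'
from h import *
r,f=Rt(0)
print(r.as_matrix())
g=W2(-.0556,.0237); pre=g-.08*r.as_matrix()[:,2]
print(g,pre)
rows([(pre,r,8,166),(g,r,8,166)])
E
```

```text
[[-9.96345296e-01  6.54226576e-02 -5.49174528e-02]
 [ 8.54169231e-02  7.63122281e-01 -6.40584369e-01]
 [ 3.46944695e-18 -6.42934103e-01 -7.65921497e-01]]
[0.53264918 0.0223968  0.0237    ] [0.53704258 0.07364355 0.08497372]
[[[5.0,0.0,-0.0],[0.0,1.3,2.0],166],[[10.0,0.0,-0.1],[0.0,2.6,4.0],166],[[15.0,0.0,-0.1],[0.1,3.9,6.0],166],[[20.0,0.0,-0.1],[0.1,5.2,8.0],166],[[25.0,0.0,-0.2],[0.1,6.5,10.0],166],[[30.0,0.1,-0.2],[0.1,7.9,12.0],166],[[35.0,0.1,-0.3],[0.2,9.2,14.0],166],[[40.0,0.1,-0.3],[0.2,10.5,15.9],166]]
[[[0,0.0,0.0],[0.0,0,1.0],166],[[0,0.0,0.0],[0,0.0,2.0],166],[[0,0.0,0.0],[0.0,0.0,3.0],166],[[0,0.0,0.0],[0,0.0,4.0],166],[[0,0.0,0.0],[0,0.0,5.0],166],[[0,0.0,0.0],[0.0,0.0,6.0],166],[[0,0.0,0.0],[0,0.0,7.0],166],[[0,0.0,0.0],[0,0.0,8.0],166]]
```

Emit:
{"api": "carry_out", "payload": {"steps": [[[5, 0, 0], [0, 2, 1], 166], [[10, 0, 0], [0, 4, 2.5], 166], [[16, 0, 0], [0, 6, 5], 166], [[22, 0, 0], [0, 8, 8], 166], [[28, 0, 0], [0, 9.5, 11], 166], [[34, 0, 0], [0, 10.5, 14], 166], [[40, 0, 0], [0.2, 10.5, 16], 166], [[40, 0, 0], [0.2, 10.5, 16], 166]]}}

```text
clock: 11.55
tcp_pos: [0.5323, 0.0746, 0.0782]
orientation: [-0.02, 0.039, 0.938, -0.343]
wrist_force: [0.5, 0.3, -0.4]
finger_gap: 0.0295
grip_force: 0.0
```

Run:
```python
from h import *
env.read_camera("wrist")
c=env.get_calibration("wrist");p,d=env.read_camera("wrist");W=cloud(p,d,c)
s=env.get_state();print(s["tcp_pos"],s["finger_gap"],s["clock"],s["joint_pos"])
q=p.astype(int)
m=(q.min(-1)>110)&(W[...,2]>.043)&(W[...,2]<.056)&(abs(W[...,0]-.53)<.11)&(abs(W[...,1]+.03)<.11)
P=W[m];print(m.sum(),box(P),np.median(P[:,2]))
r,f=Rt(0);g=W2(-.0556,.0237)
print("target err in grasp frame after 8cm", r.inv().apply(g-s["tcp_pos"]))
rows([(g,r,1,166)])
cv2.imwrite("pics/h.png",cv2.cvtColor(p,cv2.COLOR_RGB2BGR))
```

```text
[0.53497706 0.07399886 0.08240953] 0.02973663784157913 11.65 [ 0.31787231  0.61203696 -0.06127946  1.22005647 -0.63021469  0.51253524]
7004 (array([523.2, -31.5]), array([156. , 137.7]), 84.8) 0.048130847494761195
target err in grasp frame after 8cm [-0.00208832 -0.00178462  0.07815021]
[[[0.0,-0.2,-0.1],[-0.2,-0.2,7.8],166],[[0.0,-0.2,-0.1],[-0.2,-0.2,7.8],166],[[0.0,-0.2,-0.1],[-0.2,-0.2,7.8],166],[[0.0,-0.2,-0.1],[-0.2,-0.2,7.8],166],[[0.0,-0.2,-0.1],[-0.2,-0.2,7.8],166],[[0.0,-0.2,-0.1],[-0.2,-0.2,7.8],166],[[0.0,-0.2,-0.1],[-0.2,-0.2,7.8],166],[[0.0,-0.2,-0.1],[-0.2,-0.2,7.8],166]]
```

View pics/h.png

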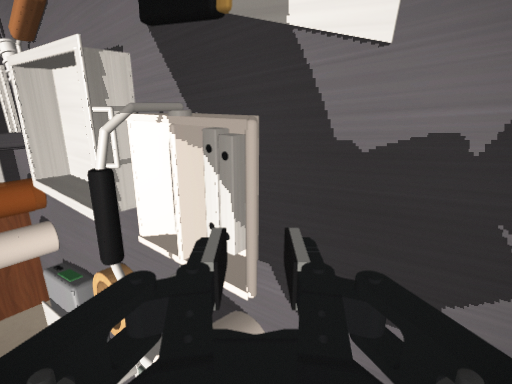

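The rim edge (px 252) lies midway between the fingers (220 and 292), so I'll go in along the tool axis.

Emit:
{"api": "carry_out", "payload": {"steps": [[[0, 0, 0], [0, 0, 1.5], 166], [[0, 0, 0], [-0.2, -0.2, 3.5], 166], [[0, 0, 0], [-0.3, -0.2, 5], 166], [[0, 0, 0], [-0.3, -0.2, 6.5], 166], [[0, 0, 0], [-0.3, -0.2, 7.4], 166], [[0, 0, 0], [-0.3, -0.2, 7.8], 166], [[0, 0, 0], [-0.3, -0.2, 7.8], 166], [[0, 0, 0], [-0.3, -0.2, 7.8], 166]]}}

```text
clock: 12.65
tcp_pos: [0.5344, 0.0228, 0.0253]
orientation: [-0.015, 0.042, 0.939, -0.342]
wrist_force: [-0.8, 0.6, 0.1]
finger_gap: 0.0298
grip_force: 0.0
```

Run:
```python
from h import *
s=env.get_state();r,f=Rt(0);g=W2(-.0556,.0237)
print(s["tcp_pos"],s["wrist_force"],s["finger_gap"],"err",r.inv().apply(g-s["tcp_pos"])*1000)
```

```text
[0.53435179 0.02276365 0.0252541 ] [-0.80998066  0.61450051  0.11215056] 0.02982319916542981 err [1.66504982 0.60783979 1.51881644]
```

Emit:
{"api": "carry_out", "payload": {"steps": [[[0, 0, 0], [0, 0, 0], 200], [[0, 0, 0], [0, 0, 0], 255], [[0, 0, 0], [0, 0, 0], 255], [[0, 0, 0], [0, 0, 0], 255], [[0, 0, 0], [0, 0, 0], 255], [[0, 0, 0], [0, 0, 0], 255], [[0, 0, 0], [0, 0, 0], 255], [[0, 0, 0], [0, 0, 0], 255]], "force": 115}}

```text
clock: 13.65
tcp_pos: [0.5342, 0.023, 0.0248]
orientation: [-0.015, 0.042, 0.939, -0.341]
wrist_force: [-0.2, 5.0, 0.7]
finger_gap: 0.0062
grip_force: 112.4
```

Run:
```python
from h import *
s=env.get_state();print(s["tcp_pos"],s["wrist_force"],s["finger_gap"],s["grip_force"],s["ft_torque"])
r=Rt(0)[0];print((r.inv()*rot(s["orientation"])).as_rotvec(degrees=True))
rows([(s["tcp_pos"]+[0,0,.09],r,8,255)])
```

```text
[0.53415691 0.0229893  0.02476707] [-0.15511927  4.99630601  0.73465864] 0.006217995977922266 112.4359381198883 [ 1.190693   -0.01885767  0.03068065]
[-0.05928581  0.1305345   0.18644536]
[[[0.0,0,-0.0],[0,-0.7,-0.9],255],[[0.0,0,-0.0],[0,-1.4,-1.7],255],[[0.0,0,-0.1],[0,-2.2,-2.6],255],[[0.0,-0.1,-0.1],[0,-2.9,-3.4],255],[[0.0,-0.1,-0.1],[0,-3.6,-4.3],255],[[0.0,-0.1,-0.1],[0,-4.3,-5.2],255],[[0.1,-0.1,-0.2],[0,-5.1,-6.0],255],[[0.1,-0.1,-0.2],[0,-5.8,-6.9],255]]
```

Emit:
{"api": "carry_out", "payload": {"steps": [[[0, 0, 0], [0, -0.2, -0.3], 255], [[0, 0, 0], [0, -0.6, -0.8], 255], [[0, 0, 0], [0, -1.3, -1.5], 255], [[0, 0, 0], [0, -2.2, -2.6], 255], [[0, 0, 0], [0, -3.2, -3.8], 255], [[0, 0, 0], [0, -4.3, -5.1], 255], [[0, 0, 0], [0, -5.3, -6.3], 255], [[0, 0, 0], [0, -5.8, -6.9], 255]]}}

```text
clock: 14.65
tcp_pos: [0.5345, 0.0225, 0.1165]
orientation: [-0.014, 0.042, 0.939, -0.342]
wrist_force: [-0.1, 0.6, -7.4]
finger_gap: 0.006
grip_force: 112.5
```

Run:
```python
from h import *
np.set_printoptions(precision=4,suppress=True)
env.read_camera("side")
s=env.get_state();print(s["tcp_pos"],s["wrist_force"],s["ft_torque"],s["finger_gap"],s["grip_force"],s["clock"])
c=env.get_calibration("wrist");p,d=env.read_camera("wrist");W=cloud(p,d,c)
q=p.astype(int); m=(q.min(-1)>110)&(W[...,2]>.06)&(W[...,2]<.25)&(abs(W[...,0]-.53)<.11)&(abs(W[...,1]+.03)<.11)
# upper edge profile vs dish x
ux=np.array([np.cos(PSI),np.sin(PSI)]); t=(W[...,:2]-C)@ux; v=(W[...,:2]-C)@np.array([-ux[1],ux[0]])
for a in range(-80,90,20):
    k=m&(abs(t*1000-a)<10)&(abs(v)<.08)
    if k.sum()>30: print(a,k.sum(),np.percentile(W[k][:,2],[2,95,98]))
e,_=env.read_camera("side")
cv2.imwrite("pics/i.png",cv2.cvtColor(np.hstack([cv2.resize(p,(400,300)),cv2.resize(e[80:280,180:447],(400,300))]),cv2.COLOR_RGB2BGR))
```

```text
[0.5347 0.0225 0.117 ] [ 0.7711 -0.4289 -7.5083] [ 2.0689 -0.2969  0.1062] 0.005792200594571798 112.43281245231628 14.7
-80 3666 [0.1363 0.1414 0.1421]
-60 607 [0.1403 0.1686 0.1761]
-40 2940 [0.1033 0.1417 0.142 ]
-20 3111 [0.1037 0.1416 0.142 ]
0 9719 [0.1176 0.1991 0.2011]
20 191 [0.1324 0.1418 0.142 ]
40 212 [0.1209 0.1417 0.142 ]
60 5434 [0.1179 0.1368 0.141 ]
80 1284 [0.1352 0.1401 0.141 ]
```

View pics/i.png

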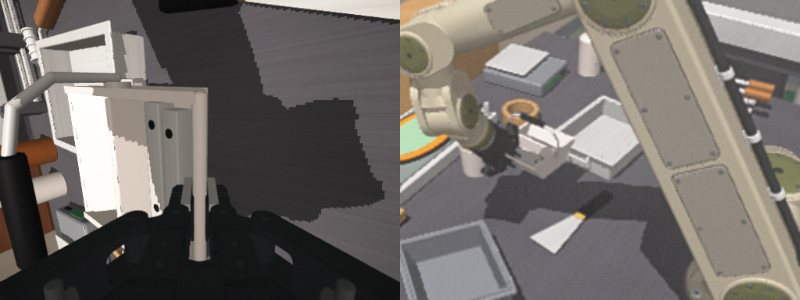

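The rim is level at z≈0.142 along its whole length, so the grasp holds, and the contents are in place. Now I'll carry the dish to the pan and tip it, pivoting about the lip.

Run:
```python
from h import *
s=env.get_state()
ux=np.array([np.cos(PSI),np.sin(PSI)])
T=np.array([-.0561,.0247])-[.076,.048]
def pose(lip,th):
    r,f=Rt(th); return (np.array(lip)+f(*T),r)
w=[]
a=pose([.471,-.25,.16],0); w.append((*a,8,255))
for i,th in enumerate([6,12,18,24,30,35,40,45,49,52,55,58,61,64,67,70]):
    z=.16-.08*min(1,i/8); w.append((*pose([.471,-.25,z],th),1,255))
rows(w)
```

```text
[[[0.0,0,-0.0],[0.5,-1.6,1.0],255],[[0.0,0,-0.1],[1.0,-3.1,1.9],255],[[0.0,0,-0.1],[1.5,-4.7,2.9],255],[[0.0,-0.1,-0.1],[1.9,-6.2,3.8],255],[[0.0,-0.1,-0.1],[2.4,-7.8,4.8],255],[[0.0,-0.1,-0.2],[2.9,-9.4,5.8],255],[[0.0,-0.1,-0.2],[3.4,-10.9,6.7],255],[[0.0,-0.1,-0.2],[3.9,-12.5,7.7],255]]
[[[-6.0,0,0.0],[0.0,-0.8,-1.2],255],[[-12.0,0,0.0],[0.0,-1.0,-1.5],255],[[-18.0,0,-0.0],[0,-1.4,-1.7],255],[[-24.0,0.0,0.0],[0.0,-1.8,-1.8],255],[[-30.0,0,0.0],[0,-2.3,-1.8],255],[[-35.0,0,0.0],[0.0,-2.7,-1.6],255],[[-40.0,0,0.0],[0,-3.2,-1.3],255],[[-45.0,0,0.0],[0.0,-3.6,-0.9],255]]
[[[-4.0,0.0,-0.0],[0.0,-0.6,0.2],255],[[-7.0,0,-0.0],[0.0,-1.0,-0.4],255],[[-10.0,0.0,-0.0],[0,-1.4,-0.9],255],[[-13.0,0.0,0.0],[0.0,-1.9,-1.4],255],[[-16.0,0.0,0.0],[0,-2.4,-1.9],255],[[-19.0,0.0,-0.0],[0,-2.9,-2.4],255],[[-22.0,0.0,0.0],[0.0,-3.4,-2.9],255],[[-25.0,0,0.0],[0,-4.0,-3.3],255]]
```

Emit:
{"api": "carry_out", "payload": {"steps": [[[0, 0, 0], [0.2, -0.8, 0.4], 255], [[0, 0, 0], [0.7, -2.4, 1.4], 255], [[0, 0, 0], [1.4, -4.4, 2.7], 255], [[0, 0, 0], [2.1, -6.6, 4], 255], [[0, 0, 0], [2.8, -8.8, 5.4], 255], [[0, 0, 0], [3.4, -10.8, 6.6], 255], [[0, 0, 0], [3.8, -12.1, 7.4], 255], [[0, 0, 0], [3.9, -12.5, 7.7], 255]]}}

```text
clock: 15.8
tcp_pos: [0.4804, -0.1198, 0.1359]
orientation: [-0.017, 0.043, 0.939, -0.342]
wrist_force: [0.0, 0.3, -8.1]
finger_gap: 0.0062
grip_force: 112.8
```

Emit:
{"api": "carry_out", "payload": {"steps": [[[-3, 0, 0], [0, -0.4, -0.6], 255], [[-8, 0, 0], [0, -0.9, -1.3], 255], [[-14, 0, 0], [0, -1.2, -1.6], 255], [[-20, 0, 0], [0, -1.6, -1.8], 255], [[-26, 0, 0], [0, -2, -1.8], 255], [[-32, 0, 0], [0, -2.5, -1.7], 255], [[-38, 0, 0], [0, -3, -1.5], 255], [[-43, 0, 0], [0, -3.4, -1.1], 255]]}}

```text
clock: 16.8
tcp_pos: [0.4793, -0.1383, 0.1663]
orientation: [0.0, 0.045, 0.999, 0.026]
wrist_force: [-0.2, 0.0, -8.4]
finger_gap: 0.0065
grip_force: 112.8
```

Run:
```python
from h import *
np.set_printoptions(precision=4,suppress=True)
s=env.get_state();print(s["tcp_pos"],s["wrist_force"],s["ft_torque"],s["finger_gap"],s["grip_force"],s["clock"],s["joint_pos"])
r=rot(s["orientation"]);T=np.array([-.1321,-.0233])
e=r.inv()*Rt(0)[0];th=np.linalg.norm(e.as_rotvec(degrees=True));print(e.as_rotvec(degrees=True))
r2,f=Rt(th);print("lip",s["tcp_pos"]-f(*T))
w=[]
for i,t in enumerate([47,51,54,57,60,63,66,69,71,72]):
    r2,f=Rt(t);w.append((np.array([.471,-.25,.082])+f(*T),r2,1,255))
rows(w)
```

```text
[ 0.4793 -0.1383  0.1663] [-0.2085  0.0388 -8.4287] [ 0.1738 -0.0412 -0.0015] 0.006509323233848259 112.78611302375793 16.8 [-0.4714  0.2106 -0.2537  1.1283  0.0481 -0.3822]
[43.0326 -0.2075 -0.1864]
lip [ 0.4697 -0.2504  0.0932]
[[[-4.0,-0.1,-0.2],[-0.1,-0.5,0.3],255],[[-8.0,-0.1,-0.3],[-0.1,-1.1,-0.4],255],[[-11.0,-0.1,-0.3],[-0.1,-1.5,-1.0],255],[[-14.0,-0.1,-0.3],[-0.1,-2.0,-1.5],255],[[-17.0,-0.1,-0.3],[-0.1,-2.5,-2.0],255],[[-20.0,-0.1,-0.3],[-0.1,-3.0,-2.4],255],[[-23.0,-0.1,-0.3],[-0.1,-3.5,-2.9],255],[[-26.0,-0.1,-0.3],[-0.1,-4.1,-3.3],255]]
[[[-2.0,0.0,-0.0],[0,-0.2,-0.4],255],[[-3.0,0,-0.0],[0.0,-0.4,-0.6],255],[[-3.0,0,-0.0],[0.0,-0.4,-0.6],255],[[-3.0,0,-0.0],[0.0,-0.4,-0.6],255],[[-3.0,0,-0.0],[0.0,-0.4,-0.6],255],[[-3.0,0,-0.0],[0.0,-0.4,-0.6],255],[[-3.0,0,-0.0],[0.0,-0.4,-0.6],255],[[-3.0,0,-0.0],[0.0,-0.4,-0.6],255]]
```

Emit:
{"api": "carry_out", "payload": {"steps": [[[-3, 0, 0], [0, -0.4, 0], 255], [[-7, 0, 0], [0, -0.9, -0.3], 255], [[-10.5, 0, 0], [0, -1.4, -0.9], 255], [[-14, 0, 0], [0, -2, -1.5], 255], [[-17, 0, 0], [0, -2.5, -2], 255], [[-20, 0, 0], [0, -3, -2.4], 255], [[-23, 0, 0], [0, -3.5, -2.9], 255], [[-26, 0, 0], [0, -4.1, -3.3], 255]]}}

```text
clock: 17.8
tcp_pos: [0.4756, -0.181, 0.1967]
orientation: [0.009, 0.043, 0.967, 0.249]
wrist_force: [0.4, 0.3, -5.8]
finger_gap: 0.006
grip_force: 114.2
```

Emit:
{"api": "carry_out", "payload": {"steps": [[[-1, 0, 0], [0, -0.1, -0.2], 255], [[-1, 0, 0], [0, -0.1, -0.2], 255], [[-1, 0, 0], [0, -0.1, -0.2], 255], [[-1, 0, 0], [0, -0.1, -0.2], 255], [[-1, 0, 0], [0, -0.1, -0.2], 255], [[-1, 0, 0], [0, -0.1, -0.2], 255], [[-1, 0, 0], [0, -0.1, -0.2], 255], [[-1, 0, 0], [0, -0.1, -0.2], 255]]}}

```text
clock: 18.8
tcp_pos: [0.4764, -0.182, 0.1987]
orientation: [0.012, 0.043, 0.965, 0.258]
wrist_force: [-1.0, 0.1, -4.7]
finger_gap: 0.0062
grip_force: 114.2
```

Run:
```python
from h import *
np.set_printoptions(precision=4,suppress=True)
s=env.get_state();print(s["tcp_pos"],s["wrist_force"],s["ft_torque"],s["finger_gap"],s["grip_force"],s["clock"])
p,_=env.read_camera("scene");e,_=env.read_camera("side")
cv2.imwrite("pics/j.png",cv2.cvtColor(np.hstack([cv2.resize(p[180:300,100:260],(400,300)),cv2.resize(e[80:230,240:440],(400,300))]),cv2.COLOR_RGB2BGR))
```

```text
[ 0.4764 -0.182   0.1987] [-0.9638  0.1327 -4.7062] [-0.926   0.0582  0.0078] 0.006208726738084183 114.20930743217468 18.8
```

View pics/j.png

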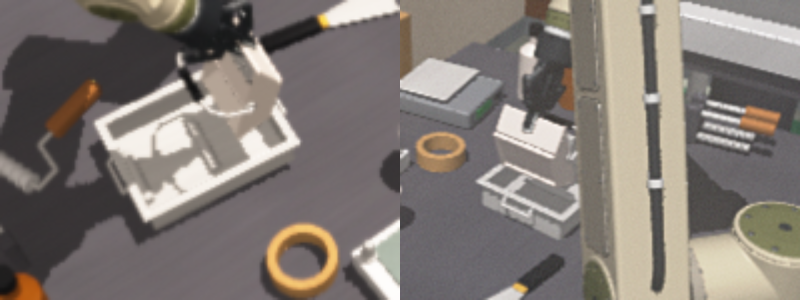

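The wrist load fell from about 7.8 N to about 5 N, which fits both pins leaving (expected 5.6 N). The scene view shows the dish tipped over the pan with its lip inside the rim. I'll check the pan by depth, then bring the dish level.

Run:
```python
from h import *
np.set_printoptions(precision=4,suppress=True)
F=[]
for n in("wrist","side","scene","wrist","scene"):
    p,d=env.read_camera(n);F.append(env.get_state()["wrist_force"][2])
    if n=="scene": W=cloud(p,d,env.get_calibration(n))
print(np.mean(F),F)
u=np.array([.087,.996]);D=W[...,:2]-[.467,-.294];a=D@u;b=D@np.array([u[1],-u[0]])
i=(abs(b)<.08)&(abs(a)<.11)
m=(i&(W[...,2]>.011)&(W[...,2]<.035)).astype(np.uint8)
k,l,s,_=cv2.connectedComponentsWithStats(m)
for j in range(1,k):
    if s[j,4]>25: print(s[j,4],box(W[l==j]),np.median(W[l==j][:,2]))
print("floor",np.median(W[i][:,2]))
s=env.get_state();r=rot(s["orientation"]);T=np.array([-.1321,-.0233])
e=r.inv()*Rt(0)[0];th=np.linalg.norm(e.as_rotvec(degrees=True));r2,f=Rt(th);print("th",th,"lip",s["tcp_pos"]-f(*T))
w=[]
for i,t in enumerate([66,61,55,49,43,37,31,25,19,14,10,7,4,2,1,0]):
    r2,f=Rt(t);w.append((np.array([.471,-.245,.085+.08*min(1,(i+1)/8)])+f(*T),r2,1,255))
rows(w)
```

```text
-5.684165387090148 [np.float64(-5.947038936605698), np.float64(-5.361611994156646), np.float64(-6.106314814156414), np.float64(-5.57133533990402), np.float64(-5.43452585062796)]
102 (array([ 469.4, -285.4]), array([23.7, 99.2]), 84.3) 0.0214915617237047
86 (array([ 454.1, -391.2]), array([ 23.9, 116.8]), 85.4) 0.02178700526826194
floor 0.4509381435577875
th 70.00651747370259 lip [ 0.4706 -0.2488  0.0825]
[[[4.0,0.1,-0.2],[0.0,1.4,-0.1],255],[[9.0,0.1,-0.2],[0.0,2.4,0.1],255],[[15.0,0.1,-0.2],[0.0,3.3,0.6],255],[[21.0,0.1,-0.2],[0.0,4.1,1.1],255],[[27.0,0.1,-0.2],[0.0,4.7,1.6],255],[[33.0,0.1,-0.2],[0.0,5.2,2.2],255],[[39.0,0.0,-0.3],[0.0,5.6,2.7],255],[[45.0,0.0,-0.3],[0.0,5.8,3.2],255]]
[[[6.0,0,0.0],[0,0.6,1.3],255],[[11.0,0.0,-0.0],[0.0,1.1,2.3],255],[[15.0,0.0,0.0],[0,1.3,3.2],255],[[18.0,0.0,0.0],[0.0,1.5,3.9],255],[[21.0,0,-0.0],[0.0,1.6,4.6],255],[[23.0,0.0,0.0],[0.0,1.7,5.1],255],[[24.0,0.0,0.0],[0.0,1.7,5.3],255],[[25.0,0,0.0],[0,1.7,5.5],255]]
```

Both pins lie in the pan: two bodies about 24 × 100 mm with tops at z≈0.022. The load now averages 5.7 N. Levelling.

Emit:
{"api": "carry_out", "payload": {"steps": [[[3, 0, 0], [0, 1, -0.1], 255], [[8, 0, 0], [0, 2.2, 0], 255], [[14, 0, 0], [0, 3.2, 0.5], 255], [[20, 0, 0], [0, 4, 1], 255], [[26, 0, 0], [0, 4.6, 1.5], 255], [[32, 0, 0], [0, 5.1, 2.1], 255], [[38, 0, 0], [0, 5.5, 2.6], 255], [[44, 0, 0], [0, 5.8, 3.1], 255]]}}

```text
clock: 20.15
tcp_pos: [0.4817, -0.1154, 0.2008]
orientation: [-0.005, 0.044, 0.991, -0.122]
wrist_force: [0.2, -0.6, -6.3]
finger_gap: 0.0061
grip_force: 113.9
```

Emit:
{"api": "carry_out", "payload": {"steps": [[[5, 0, 0], [0, 0.6, 1.2], 255], [[10, 0, 0], [0, 1.1, 2.2], 255], [[15, 0, 0], [0, 1.3, 3.2], 255], [[19, 0, 0], [0, 1.5, 4], 255], [[22, 0, 0], [0, 1.6, 4.7], 255], [[24.5, 0, 0], [0, 1.7, 5.2], 255], [[26, 0, 0], [0, 1.7, 5.5], 255], [[26, 0, 0], [0, 1.7, 5.5], 255]]}}

```text
clock: 21.15
tcp_pos: [0.4822, -0.1128, 0.1426]
orientation: [-0.016, 0.042, 0.939, -0.341]
wrist_force: [0.5, -0.6, -5.0]
finger_gap: 0.006
grip_force: 114.5
```

Run:
```python
from h import *
np.set_printoptions(precision=4,suppress=True)
s=env.get_state();print(s["tcp_pos"],s["wrist_force"],s["finger_gap"],s["clock"])
r=rot(s["orientation"]);print((Rt(0)[0].inv()*r).as_rotvec(degrees=True))
c=env.get_calibration("wrist");p,d=env.read_camera("wrist");W=cloud(p,d,c);q=p.astype(int)
ux=np.array([np.cos(PSI),np.sin(PSI)]);c2=s["tcp_pos"][:2]+.0561*ux
t=(W[...,:2]-c2)@ux*1000;v=(W[...,:2]-c2)@np.array([-ux[1],ux[0]])*1000;z=W[...,2]*1000
for a in range(-80,90,20):
    k=(abs(t-a)<10)&(abs(v)<70)&(q.min(-1)>110)&(z>80)
    if k.sum()>30: print(a,k.sum(),np.percentile(z[k],[2,50,95]))
rows([(W2(-.0561,.12)+[0,0,0],Rt(0)[0],8,255)])
```

```text
[ 0.4822 -0.1128  0.1426] [ 0.46   -0.6351 -4.9905] 0.006008416301829882 21.15
[-0.103   0.2194  0.1131]
-80 3462 [162.3467 165.283  167.081 ]
-60 583 [166.7081 167.6618 189.0682]
-40 1275 [127.7436 144.5771 167.9377]
-20 969 [128.6834 144.973  167.9547]
0 9110 [144.4341 162.6877 224.3682]
20 197 [127.2345 167.2356 167.6667]
40 213 [119.1589 167.0124 167.5256]
60 5514 [143.5821 153.1524 162.7203]
80 1226 [160.9854 164.0869 165.9485]
[[[0.0,0,-0.0],[-0.5,1.5,-0.9],255],[[0.0,0,-0.0],[-0.9,3.1,-1.8],255],[[0.0,-0.1,-0.1],[-1.4,4.6,-2.7],255],[[0.0,-0.1,-0.1],[-1.9,6.1,-3.6],255],[[0.1,-0.1,-0.1],[-2.4,7.6,-4.5],255],[[0.1,-0.1,-0.1],[-2.8,9.2,-5.4],255],[[0.1,-0.2,-0.1],[-3.3,10.7,-6.3],255],[[0.1,-0.2,-0.2],[-3.8,12.2,-7.2],255]]
```

Emit:
{"api": "carry_out", "payload": {"steps": [[[0, 0, 0], [-0.3, 0.8, -0.5], 255], [[0, 0, 0], [-0.8, 2.4, -1.4], 255], [[0, 0, 0], [-1.4, 4.4, -2.6], 255], [[0, 0, 0], [-2.1, 6.6, -3.9], 255], [[0, 0, 0], [-2.8, 8.8, -5.2], 255], [[0, 0, 0], [-3.4, 10.7, -6.3], 255], [[0, 0, 0], [-3.7, 11.9, -7], 255], [[0, 0, 0], [-3.8, 12.2, -7.2], 255]]}}

```text
clock: 22.2
tcp_pos: [0.5335, 0.0232, 0.12]
orientation: [-0.015, 0.042, 0.939, -0.342]
wrist_force: [0.0, -0.7, -5.0]
finger_gap: 0.006
grip_force: 114.2
```

Emit:
{"api": "carry_out", "payload": {"steps": [[[0, 0, 0], [0, 0.6, 0.7], 255], [[0, 0, 0], [0, 1.5, 1.8], 255], [[0, 0, 0], [0, 2.6, 3.1], 255], [[0, 0, 0], [0, 3.7, 4.4], 255], [[0, 0, 0], [0, 4.6, 5.5], 255], [[0, 0, 0], [0, 5.2, 6.2], 255], [[0, 0, 0], [0, 5.6, 6.7], 255], [[0, 0, 0], [0, 5.7, 6.8], 255]]}}

```text
clock: 23.2
tcp_pos: [0.5329, 0.0223, 0.0311]
orientation: [-0.015, 0.042, 0.939, -0.342]
wrist_force: [0.4, -0.8, -5.4]
finger_gap: 0.0062
grip_force: 114.2
```

Run:
```python
from h import *
np.set_printoptions(precision=4,suppress=True)
for _ in range(2): env.read_camera("wrist")
s=env.get_state();print(s["tcp_pos"],s["wrist_force"],s["clock"],s["ft_torque"])
c=env.get_calibration("wrist");p,d=env.read_camera("wrist");W=cloud(p,d,c);q=p.astype(int)
m=(q.min(-1)>110)&(W[...,2]>.045)&(W[...,2]<.08)&(abs(W[...,0]-.53)<.09)&(abs(W[...,1]+.03)<.09)
print(np.percentile(W[m][:,2],[5,50,95]))
```

```text
[0.5332 0.0224 0.0315] [ 0.3629  0.5091 -4.6124] 23.3 [ 1.5598 -0.1996 -0.0119]
[0.0463 0.0541 0.0598]
```

Still about 6 mm to go; lowering gently.

Emit:
{"api": "carry_out", "payload": {"steps": [[[0, 0, 0], [0, 0.1, 0.1], 255], [[0, 0, 0], [0, 0.2, 0.2], 255], [[0, 0, 0], [0, 0.3, 0.3], 255], [[0, 0, 0], [0, 0.3, 0.4], 255], [[0, 0, 0], [0, 0.4, 0.4], 255], [[0, 0, 0], [0, 0.4, 0.5], 255], [[0, 0, 0], [0, 0.4, 0.5], 255], [[0, 0, 0], [0, 0.4, 0.5], 255]]}}

```text
clock: 24.35
tcp_pos: [0.533, 0.0221, 0.0251]
orientation: [-0.015, 0.042, 0.939, -0.342]
wrist_force: [-0.9, 1.3, -3.8]
finger_gap: 0.0058
grip_force: 114.6
```

Emit:
{"api": "carry_out", "payload": {"steps": [[[0, 0, 0], [0, 0.1, 0.1], 255], [[0, 0, 0], [0, 0.1, 0.1], 255], [[0, 0, 0], [0, 0.1, 0.1], 255], [[0, 0, 0], [0, 0.1, 0.1], 255], [[0, 0, 0], [0, 0.1, 0.1], 255], [[0, 0, 0], [0, 0.1, 0.1], 255], [[0, 0, 0], [0, 0.1, 0.1], 255], [[0, 0, 0], [0, 0.1, 0.1], 255]]}}

```text
clock: 25.35
tcp_pos: [0.5331, 0.0222, 0.0247]
orientation: [-0.015, 0.042, 0.939, -0.342]
wrist_force: [-2.1, 3.8, 5.8]
finger_gap: 0.0065
grip_force: 116.1
```

Emit:
{"api": "carry_out", "payload": {"steps": [[[0, 0, 0], [0, 0, 0], 225], [[0, 0, 0], [0, 0, 0], 210], [[0, 0, 0], [0, 0, 0], 190], [[0, 0, 0], [0, 0, 0], 166], [[0, 0, 0], [0, 0, 0], 166], [[0, 0, 0], [0, 0, 0], 166], [[0, 0, 0], [0, 0, -0.5], 166], [[0, 0, 0], [0, 0, -1.5], 166]]}}

```text
clock: 26.35
tcp_pos: [0.5336, 0.0321, 0.0353]
orientation: [-0.016, 0.042, 0.939, -0.342]
wrist_force: [0.2, 0.1, 0.7]
finger_gap: 0.0297
grip_force: 0.0
```

Emit:
{"api": "carry_out", "payload": {"steps": [[[0, 0, 0], [0, 0, -2], 166], [[0, 0, 0], [0, 0, -4], 166], [[0, 0, 0], [0, 0, -7], 166], [[0, 0, 0], [0, -1, -10], 166], [[0, 0, 0], [0, -3, -13], 166], [[0, 0, 0], [0, -5, -15], 166], [[0, 0, 0], [0, -6, -16], 166], [[0, 0, 0], [0, -6, -16], 166]]}}

```text
clock: 27.35
tcp_pos: [0.5393, 0.0889, 0.197]
orientation: [-0.014, 0.043, 0.939, -0.341]
wrist_force: [0.2, -0.7, 0.1]
finger_gap: 0.0301
grip_force: 0.0
```

Run:
```python
from h import *
np.set_printoptions(precision=4,suppress=True)
env.read_camera("scene")
s=env.get_state();print(s["tcp_pos"],s["wrist_force"],s["finger_gap"],s["clock"])
ux=np.array([np.cos(PSI),np.sin(PSI)]);vy=np.array([-ux[1],ux[0]])
for n in("wrist","scene"):
    c=env.get_calibration(n);p,d=env.read_camera(n);W=cloud(p,d,c);q=p.astype(int)
    near=(abs(W[...,0]-C[0])<.1)&(abs(W[...,1]-C[1])<.1)
    m=near&(q.min(-1)>110)&(W[...,2]>.043)&(W[...,2]<.057)
    P=W[m];print(n,m.sum(),box(P),np.percentile(P[:,2],[5,50,95]))
    A=np.c_[P[:,:2]-C,np.ones(len(P))];print(" rim tilt deg",np.rad2deg(np.linalg.lstsq(A,P[:,2],rcond=None)[0][:2]))
    t=(W[...,:2]-C)@ux*1000;v=(W[...,:2]-C)@vy*1000;z=W[...,2]*1000
    for a in range(-40,44,8):
        k=(abs(t-a)<4)&(abs(v)<40)&(z<60)&(z>0)
        if k.sum()>8: print("  x",a,k.sum(),np.percentile(z[k],[10,50,90]))
# bystanders before/after in scene
o=np.load("scene0.npz");W0=cloud(o["p"],o["d"],c)
df=(np.abs(o["p"].astype(int)-q).sum(-1)>120).astype(np.uint8)
k,l,st,_=cv2.connectedComponentsWithStats(df)
for j in range(1,k):
    if st[j,4]>40: print(st[j],np.nanmedian(W[l==j],0))
```

```text
[0.5389 0.0887 0.1959] [ 0.1374 -1.0832 -0.6576] 0.02990262575918663 27.4
wrist 3018 (array([526.6, -26.6]), array([143.2, 153.6]), 0.7) [0.0445 0.0492 0.0534]
 rim tilt deg [-0.0358 -1.1558]
  x -40 266 [10.6471 11.5262 14.6193]
  x -32 945 [11.5496 22.5337 27.6785]
  x -24 394 [26.5609 27.3822 28.1561]
  x -16 391 [26.4853 27.2657 27.9757]
  x -8 371 [26.6585 27.464  28.1969]
  x 0 1267 [28.2948 42.322  53.2844]
  x 40 241 [10.8285 11.6374 13.7419]
scene 334 (array([528.3, -33.6]), array([153.9, 139.6]), 84.9) [0.0436 0.0502 0.0557]
 rim tilt deg [-0.0534  0.1174]
  x -40 20 [13.5079 18.305  26.3721]
  x -32 24 [25.9119 31.1316 36.3285]
  x -24 22 [26.1672 31.097  34.9025]
  x -16 9 [25.8361 31.1827 34.4102]
  x 0 68 [14.5039 42.1656 57.5523]
  x 8 32 [ 9.343  16.3855 54.039 ]
  x 16 34 [10.3662 14.2904 20.4872]
  x 24 29 [ 8.7822 13.8043 18.333 ]
  x 32 34 [11.3267 15.5666 20.6242]
  x 40 25 [11.7383 15.5686 20.8741]
[   0    0  194  123 4693] [-0.6602  0.0205  0.2096]
[ 213    0  139  100 3683] [0.3873 0.2231 0.6683]
[198  40  15  46 282] [-0.0094  0.1528  0.3251]
[   3   50   99
[... 378 characters left out ...]
 17 131] [-0.0988 -0.1212  0.0021]
[203 129   5  12  44] [0.063  0.0784 0.0172]
[290 128  17  17  87] [0.5585 0.1928 0.3672]
[ 28 130  27  16 156] [-0.6248 -0.5438 -0.1899]
[301 130   9   9  47] [0.5769 0.2148 0.381 ]
[ 266  134   57   44 1022] [0.5401 0.1727 0.2396]
[ 38 141  41  49 853] [-0.2004 -0.5561  0.0013]
[188 141  26  25 377] [0.1307 0.0173 0.0049]
[138 151  22  15 142] [ 0.0262 -0.204   0.0026]
[  27  154  152   94 3417] [ 0.1239 -0.478   0.0029]
[298 166  19   7  77] [0.4954 0.3335 0.0095]
[ 170  175   96   65 1887] [ 0.4136 -0.0775  0.0067]
[257 194  27  35 490] [0.5625 0.0851 0.0027]
[174 230  14  20  67] [ 0.4743 -0.2973  0.0121]
[  3 311  12  17  91] [ 0.0912 -1.1015 -0.4487]
```

Both bars lie flat in their section with tops at 27.5 mm (28 expected), and the pin section is empty. The dish stands level, the gripper is clear, and I see no change at the bystanders.

```bash
python3 -c "
from workcell import env
print(env.hand_in())"
```

```text
the job is handed in; nothing more can be done
None
```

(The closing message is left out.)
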